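Release the eccentric lock and square a paper pack in the jig

ROBOT

A 6-joint arm with a two-finger parallel gripper is mounted at the origin on the work surface. World frame = base frame: x ahead of the robot, y to its left, z up, the work surface at z = 0. Lengths are in m, angles in rad, forces in N, time in s.
With the tool pointing down it reaches from about 0.225 to 0.875 m from the base axis. Payload 3.4 kg.
Tool frame: the origin (TCP) lies at the very end of the fingers, on their centre line; the grasp point (between the pads) lies 19 mm behind it; z points along the fingers, y is the line along which they close (so a half turn about z gives the same grasp; the last joint's range is limited). The gripper opens to 85 mm and grips with 20 to 120 N. Pads are 22 mm wide; open, the fingers measure 114 mm over their backs; the gripper's body (76 mm by 85 mm) begins 54 mm behind the grasp point. The pads swing forward as they close: fully open they stand 13 mm farther back than shut.
Start: joints at [1.18, 0.276, 1.505, -0, 1.361, -0.121], TCP at [0.153, 0.554, 0.197] pointing down, gripper open.
Joint ranges: [-2.89, 2.89], [-0.75, 2.08], [0.22, 2.7], [-1.18, 4.32], [0.11, 2.71], [-2.7, 2.7]. Speed limits (rad/s): [2.57, 2.57, 3.14, 3.14, 3.14, 3.14].

INTERFACE

Orientations are given as a unit quaternion [w, x, y, z].
In Python, from rig import readout, vision, manip gives the robot as it stands.
- The arm moves only by the shell command python3 -m handwheel 'ROWS' [FORCE]. ROWS is JSON, a list of rows, each a list of 3 entries, a list of its own where there are three numbers: the shift along the tool's x, y, z in mm, then the turn, a rotation vector about the tool's x, y, z in units of 6 degrees (1.0 is 6 degrees), then the closure, from -1 (fully open) to 1 (shut), so that 0 is half open. A call has 1 to 20 rows; each row shifts and turns the commanded pose from where the row before left it, along the tool's axes as they then stand; what a row does not reach is not made up. A row lasts 1/8 s, in which the tool goes at most 62.5 mm and 10.7 degrees, less where a joint would pass 70% of its speed; a pose out of reach is approached as far as the arm can. A call is refused whole if a number of a shift passes 62.5 or a number of a turn 1, either way. A call with a gripper value outside its range is refused whole. The fingers move at their own pace and stop on an object; FORCE is the grip in N (left out, the last holds). Time passes only in rows, so rows that do not move let the fingers close. It gives the time, the measured TCP pose, the force, the opening and the grip force at its end, in the units of the state.
- readout.get_state(): the state, without advancing time (a new reading comes with each control period).
- vision.get_image(name): name is "side" or "top"; returns the picture (384x512x3 uint8, blue, green, red); there is no depth.
- vision.camera_params(name): a dict with "intrinsics" (3x3 intrinsics, pixels), "rvec" (rotation vector, rad) and "tvec" (3), from world to camera coordinates, as OpenCV has them. Camera axes: x right, y down, z forward; pixel columns grow to the right and rows downward; lengths in m; the calibration is good to about 2 mm. A picture is of the moment at which its call begins. camera_params takes no time and is no camera call.
- manip.sign_off(): hands the job in; it is judged then, once.
The state is a dict: "clock": time; "qpos": joint angles; "qd": joint speeds; "effort": joint torques, N m; "position": TCP position; "ee_rot": TCP orientation; "contact_force": force on the tool from outside, world axes, zero at the start; "moment": the same for the moment, N m; "width": finger opening in m; "gripper_force": force on a finger pad.
Only numpy, scipy, OpenCV 4.12 (cv2) and the standard library are available. Lean on these libraries where they do the work, as an engineer would, in place of code of your own. Each camera call takes 0.05 s, during which the arm holds its last target. There are 200 camera calls.

TASK

Square up the pack of papers in the jig on the packing table. First push the lever of the round eccentric cam round until the cam's low point faces the follower slide (lever pointing straight back over the slide's nose), then push the slide fully forward so that its plate presses the pack flush against the end stop, and take the hand away. Fingertip pushes on the lever and on the slide are all it takes: lift nothing, do not touch the pack with the hand, and leave the other things where they are.

Things in the scene. Friction and masses are not known exactly. Their poses are not given: they have to be found in the camera images.
- jig: Fixed plywood base plate of the squaring jig, 345 x 340 x 12 mm, flat on the table. Its frame: origin at table height, x = forward for the slide (roughly away from the robot), y left, z up; the plate spans x -175..170, y -135..205 mm. Two low fences (x -25..80, inner faces y -88 and 28 mm, tops 32 mm above the table) flank the pack with 8 mm play each side.
- stop_face (a point): Centre of the end stop's face that looks to the jig's -x, at x = 80, y = -30 mm in the jig's frame, 35 mm above the table; axes as the jig's. The stop is an aluminium bar across the jig, 136 mm wide (y), 16 mm thick, its top 57 mm above the table.
- cam_pivot (a point): Upright axis of the cam, at x = -8, y = 115 mm in the jig's frame; the point is 36 mm above the table, level with the top of the cam disc; axes as the jig's. The cam is a plain steel disc, 72 mm diameter, 18 to 36 mm above the table, its centre 20 mm off this axis on the side opposite to its lever.
- cam (a joint): Cam angle, rad, counter-clockwise from above. 0: low point faces the slide, lever along the jig's -x. Near -pi: high point faces it, slide blocked. At q the lever's yaw in the jig frame is pi + q. Starts at -3.4 to -2.2: turn it counter-clockwise, round the +y side away from the pack. Stops -3.7, +0.6. Friction 0.45 N m holds it where left. Within 0.35 of 0 the slide can go fully forward.
- cam_post (a point): Upright black post on the end of the cam's lever, the part to push: 16 mm diameter, 48 to 98 mm above the table, 68 mm from the pivot; the point is on its axis, 73 mm above the table. About 7 N moves it along its circle. The lever is a flat steel bar 16 mm wide, 40 to 48 mm above the table, ending 80 mm from the pivot.
- slide (a joint): Follower slide position, m, growing forward (jig +x). Starts at -0.015 to 0; rear stop -0.02. With the cam's high point towards it the cam blocks it at 0.002 to 0.010. Fully forward is about 0.040, the plate then pressing the pack on the end stop (with the cam low the cam would stop it at 0.042). Friction 2 N; it stays where left.
- push_face (a point): Centre of the rear (robot-side) face of the slide's upright aluminium pusher plate, 55 mm above the table; axes as the jig's (x forward). Plate 12 mm thick, 110 mm wide (y), 15 to 75 mm above the table. Behind it a flat carriage reaches 52 mm back, its top 28 mm above the table: push above that.
- nose (a point): Centre of the flat steel face of the slide's nose, which meets the cam: 50 mm wide (y), 16 to 36 mm above the table, the point at 26 mm; it is 26 mm ahead of and 145 mm to the left of the push face's point, at the end of a bar 20 mm high from the pusher plate. Axes as the jig's.
- pack_center (a point): Centre of the pack: a tied block of yellow papers, 120 (x) by 100 (y) by 40 mm high, 0.28 to 0.56 kg, loose on the jig between pusher plate and end stop; its centre is 32 mm above the table. Flush with the stop its centre is at x = 20 mm in the jig's frame; it starts 18 to 32 mm short of that and up to 0.06 rad askew.
- pack: The same pack; this point lies at the centre of its underside, 12 mm above the table; x along its 120 mm length.
- tape_roll: Bystander: cardboard-coloured tape roll, 76 mm outside diameter, 24 mm high, on the jig's far left corner (about x = 122, y = 152 mm there). Origin at the centre of its underside. Leave it.
- carton: Bystander: black carton 45 x 75 x 45 mm on the jig's base beyond the end stop (about x = 132, y = -45 mm there). Origin at the centre of its underside. Leave it.
- spare_pack: Bystander: a second, bigger yellow pack 150 x 120 x 45 mm on the table to the right of the jig. Origin at the centre of its underside. Leave it.
- ink_a: Bystander: dark ink bottle, 48 mm diameter, 150 mm high, on the table to the left. Origin at the centre of its underside.
- ink_b: Bystander: second dark ink bottle, same size as the first, on the table to the left. Origin at the centre of its underside.
- mug: Bystander: white mug, 76 mm diameter, 90 mm high, on the table to the right. Origin at the centre of its underside.
- blue_box: Bystander: blue box 90 x 60 x 35 mm on the table to the left. Origin at the centre of its underside.

How it is judged:
By the outcome, as a careful person would: the job done as asked, in the order asked, and still so for the second after the job is handed in, with the robot touching nothing.
It also fails if it takes over 54 s, if anything falls off the work surface, if the arm or the gripper's body presses on something with over 40 N, if the wrist force passes 120 N, or if a joint passes its speed limit or range.

## Working session

There is one attempt and no reset: what is moved stays moved. The work goes in short steps, Python scripts to look and compute and a shell command to move; the robot and the scene stay as the last step left them, time stands still between calls to the robot, and variables do not carry over. Pictures are saved under pics/ and viewed, at most 10 in all, crops included, and the job is handed in when it is done.

```bash
mkdir -p pics; cat > h.py <<'E'
import numpy as np, cv2
from rig import readout, vision, manip
def cam(n):
    p=vision.camera_params(n); K=np.array(p['intrinsics'],float); R=cv2.Rodrigues(np.array(p['rvec'],float))[0]; t=np.array(p['tvec'],float).ravel(); return K,R,t
def ray(n,u,v,z):
    K,R,t=cam(n); d=R.T@np.linalg.inv(K)@np.array([u,v,1.]); c=-R.T@t
    return c+d*(z-c[2])/d[2]
def proj(n,P):
    K,R,t=cam(n); q=(R@np.atleast_2d(P).T).T+t; q=q@K.T; return q[:,:2]/q[:,2:]
E
python3 - <<'E'
from h import *
for n in("top","side"):
    cv2.imwrite(f"pics/{n}0.png",cv2.resize(vision.get_image(n),None,fx=1.5,fy=1.5))
    K,R,t=cam(n); print(n,-R.T@t,K[0,0])
s=readout.get_state(); print({k:np.round(v,3).tolist() for k,v in s.items()})
E
```

```text
top [ 0.37762415 -0.01369484  1.3369107 ] 353.99371782636905
side [ 0.22066807 -0.91826002  0.67124576] 357.568969594771
{'clock': 0.1, 'qpos': [1.18, 0.277, 1.506, 0.0, 1.361, -0.121], 'qd': [-0.001, -0.001, -0.001, 0.001, -0.001, 0.001], 'effort': [0.001, -41.77, -24.64, -0.0, 0.006, 0.0], 'position': [0.153, 0.554, 0.197], 'ee_rot': [-0.0, 0.134, 0.991, -0.001], 'contact_force': [0.267, -0.356, 0.181], 'moment': [-0.007, 0.065, -0.001], 'gripper_force': 0.0, 'width': 0.085}
```

View pics/top0.png

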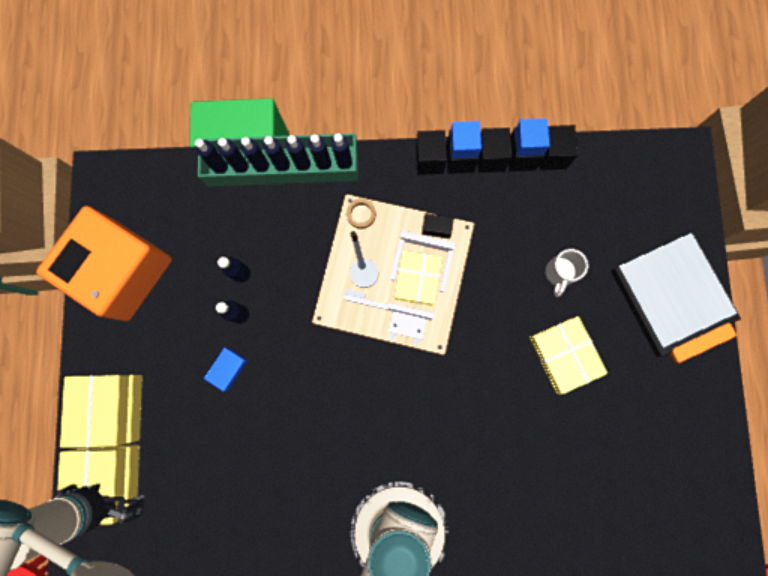

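View pics/side0.png

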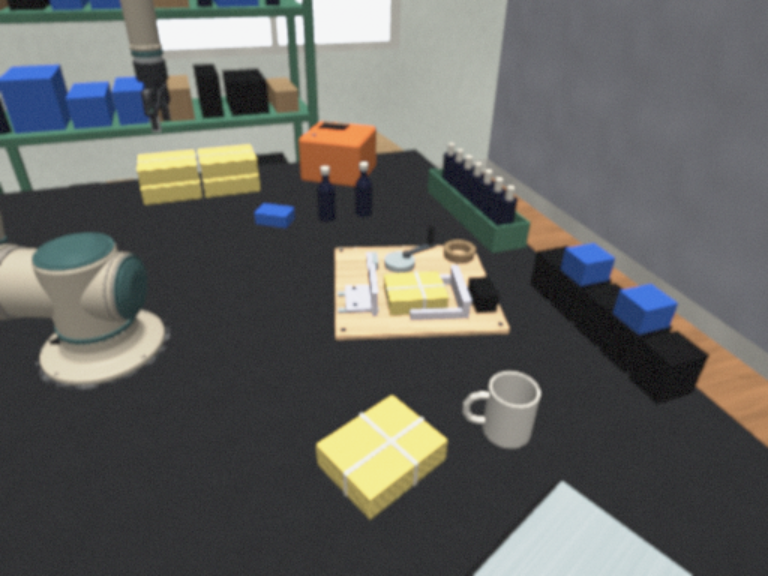

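```bash
cat >> h.py <<'E'
def jig():
    im=vision.get_image("top"); hsv=cv2.cvtColor(im,cv2.COLOR_BGR2HSV)
    m=np.zeros(im.shape[:2],np.uint8); m[120:245,200:325]=(hsv[120:245,200:325,2]>90)*255
    c=max(cv2.findContours(m,cv2.RETR_EXTERNAL,cv2.CHAIN_APPROX_NONE)[0],key=cv2.contourArea)
    h=cv2.convexHull(c); a=cv2.approxPolyDP(h,6,True).reshape(-1,2)
    P=np.array([ray("top",u,v,.012)[:2] for u,v in a])
    return im,a,P
def pose(P):
    L=np.array([[-.175,-.135],[-.175,.205],[.170,.205],[.170,-.135]])
    best=None
    for o in (1,-1):
        for k in range(4):
            Q=np.roll(P[::o],k,0); A=L-L.mean(0); B=Q-Q.mean(0)
            th=np.arctan2((A[:,0]*B[:,1]-A[:,1]*B[:,0]).sum(),(A*B).sum())
            R=np.array([[np.cos(th),-np.sin(th)],[np.sin(th),np.cos(th)]]); t=Q.mean(0)-R@L.mean(0)
            e=np.abs(Q-(L@R.T+t)).max()
            if abs(th)<1 and (best is None or e<best[0]): best=(e,th,t)
    return best
E
python3 - <<'E'
from h import *
im,a,P=jig(); print(a,P.round(4))
e,th,t=pose(P); print(e,th,t)
R=np.array([[np.cos(th),-np.sin(th)],[np.sin(th),np.cos(th)]])
W=lambda x,y,z:np.r_[R@[x,y]+t,z]
si=vision.get_image("side")
for n,I in(("top",im),("side",si)):
    pts=[W(-.008,.115,.036),W(.08,-.03,.057),W(-.175,-.135,.012),W(.17,.205,.012),W(.17,-.135,.012),W(-.175,.205,.012)]
    q=proj(n,np.array(pts)); print(n,q.round(1).tolist())
    x0,y0=(q.min(0)-12).astype(int); x1,y1=(q.max(0)+12).astype(int); 
    s=min(780/(x1-x0),590/(y1-y0)); s=int(s*10)/10
    B=cv2.resize(I[y0:y1,x0:x1],None,fx=s,fy=s,interpolation=cv2.INTER_CUBIC)
    for p in q[:2]: cv2.circle(B,tuple(int(v) for v in ((p-[x0,y0]+.5)*s)),4,(0,0,255),-1)
    cv2.imwrite(f"pics/{n}1.png",B); print(n,x0,y0,s,B.shape)
E
```

```text
[[231 129]
 [316 149]
 [295 236]
 [208 214]] [[ 0.8411  0.1095]
 [ 0.7491 -0.2163]
 [ 0.4193 -0.1214]
 [ 0.511   0.202 ]]
0.002021527416070784 -0.2763666458164919 [ 0.62298616 -0.04090152]
top [[241.2, 176.3], [284.7, 161.8], [295.5, 236.4], [230.9, 128.7], [316.2, 148.8], [207.5, 214.1]]
top 195 116 4.4 (581, 585, 3)
side [[270.9, 170.8], [304.0, 188.0], [222.6, 222.8], [315.0, 163.2], [339.0, 219.3], [223.4, 164.9]]
side 210 151 5.5 (456, 776, 3)
```

View pics/top1.png

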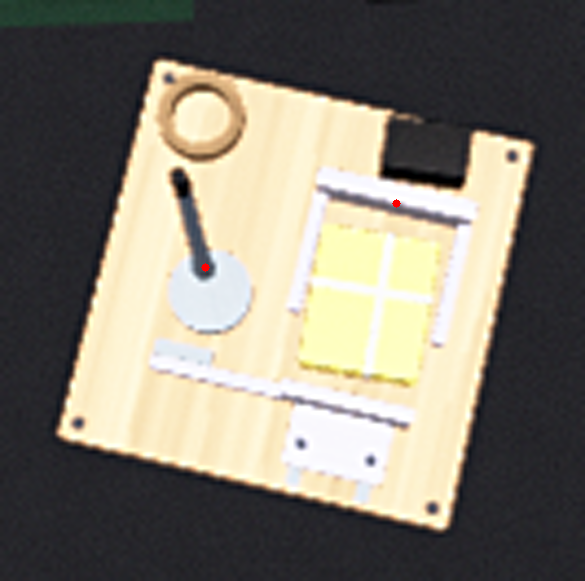

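View pics/side1.png

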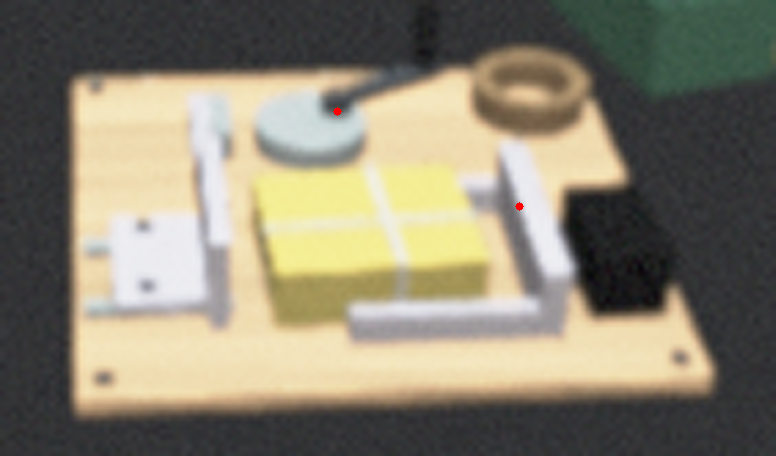

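The top crop matches: the pivot falls on the lever's hub and the stop point lies on the bar. The post is at about top-crop (178,175), the plate's top strip runs (282,390)-(410,420), and the nose edge runs (155,343)-(213,352). Next I'll turn these into jig coordinates.

```bash
cat >> h.py <<'E'
th=-0.2764; t0=np.array([.6230,-.0409]); Rj=np.array([[np.cos(th),-np.sin(th)],[np.sin(th),np.cos(th)]])
W=lambda x,y,z:np.r_[Rj@[x,y]+t0,z]
J=lambda P:np.r_[Rj.T@(P[:2]-t0),P[2]]
E
python3 - <<'E'
from h import *
f=lambda x,y:(x/4.4+195-.5,y/4.4+116-.5)
for nm,(x,y),z in [("post top",(177,174),.098),("disc c",(211,291),.036),("nose L",(157,343),.036),("nose R",(213,350),.036),("plate top L",(284,386),.075),("plate top R",(411,412),.075),("plate rear L",(282,393),.075),("plate rear R",(409,425),.075),("tape",(202,115),.024)]:
    p=ray("top",*f(x,y),z); j=J(p); print(nm,p.round(4),(j*1000).round(1))
    if nm in("post top",): print("yaw jig",np.degrees(np.arctan2(j[1]-.115,j[0]+.008)),"r",np.hypot(j[1]-.115,j[0]+.008))
    if nm=="disc c": print("yaw lever",np.degrees(np.arctan2(.115-j[1],-.008-j[0])),np.hypot(j[1]-.115,j[0]+.008))
p=ray("side",427/5.5+209.5,151+2/5.5,.098);print((J(p)*1000).round(1))
for a in (25,30,35): print(a,(proj("side",W(-.008+.068*np.cos(np.radians(a)),.115+.068*np.sin(np.radians(a)),.098))-[209.5,150.5])*5.5)
E
```

```text
post top [0.7128 0.0897 0.098 ] [ 50.8 150.2  98. ]
yaw jig 30.88514070163217 r 0.0684956797965422
disc c [0.6262 0.0678 0.036 ] [-26.5 105.5  36. ]
yaw lever 27.189952782616434 0.02084512031356492
nose L [0.583  0.1146 0.036 ] [-80.9 138.7  36. ]
nose R [0.5755 0.0672 0.036 ] [-75.2  91.   36. ]
plate top L [0.538  0.0074 0.075 ] [-95.   23.3  75. ]
plate top R [ 0.5135 -0.0952  0.075 ] [-90.6 -82.1  75. ]
plate rear L [0.5323 0.0092 0.075 ] [-101.    23.5   75. ]
plate rear R [ 0.5029 -0.0931  0.075 ] [-101.3  -83.    75. ]
tape [0.7851 0.073  0.024 ] [124.8 153.8  24. ]
[ 48.8 140.6  98. ]
25 [[433.90985018   2.32988002]]
30 [[428.41890104  -1.42630183]]
35 [[422.32583497  -4.95940941]]
```

```bash
cat >> h.py <<'E'
from scipy.spatial.transform import Rotation as Ro
def st():
    s=readout.get_state(); w,x,y,z=s['ee_rot']; M=Ro.from_quat([x,y,z,w]).as_matrix()
    p=np.array(s['position']); print("t",s['clock'],"jig mm",(J(p)*1e3).round(1),"yawx jig",np.degrees(np.arctan2(M[1,0],M[0,0])-th).round(1),"tilt",np.degrees(np.arccos(-M[2,2])).round(2),"F",np.round(s['contact_force'],1),"q",np.round(s['qpos'],2))
    return p,M
def go(*T):
    p,M=st(); a=p
    for T_ in T: b=W(*T_); print("tool mm",(M.T@(b-a)*1e3).round(1)); a=b
E
python3 -c "
from h import *
go((.068,.120,.25),(.068,.120,.07))"
```

```text
t 0.2 jig mm [-614.3  444.   196.8] yawx jig 180.4 tilt 0.06 F [-0.   0.1  0.7] q [ 1.18  0.28  1.51 -0.    1.36 -0.12]
tool mm [-680.2 -328.6  -53. ]
tool mm [ -0.    0.2 180. ]
```

```bash
python3 -m handwheel '[[[0,0,-30],[0,0,0],1],[[0,0,-23],[0,0,0],1],[[-40,-19,0],[0,0,0],1],[[-40,-19,0],[0,0,0],1],[[-40,-19,0],[0,0,0],1],[[-40,-19,0],[0,0,0],1],[[-40,-19,0],[0,0,0],1],[[-40,-20,0],[0,0,0],1],[[-40,-20,0],[0,0,0],1],[[-40,-20,0],[0,0,0],1],[[-40,-20,0],[0,0,0],1],[[-40,-20,0],[0,0,0],1],[[-40,-20,0],[0,0,0],1],[[-40,-20,0],[0,0,0],1],[[-40,-19,0],[0,0,0],1],[[-40,-19,0],[0,0,0],1],[[-40,-19,0],[0,0,0],1],[[-40,-19,0],[0,0,0],1],[[-40,-18,0],[0,0,0],1]]' 60
python3 -m handwheel '[[[0,0,0],[0,0,1],1],[[0,0,0],[0,0,1],1],[[0,0,0],[0,0,1],1],[[0,0,0],[0,0,1],1],[[0,0,0],[0,0,1],1],[[0,0,0],[0,0,1],1],[[0,0,0],[0,0,1],1],[[0,0,0],[0,0,1],1],[[0,0,0],[0,0,1],1],[[0,0,0],[0,0,1],1],[[0,0,0],[0,0,0],1],[[0,0,0],[0,0,0],1]]'
python3 -c "
from h import *
go((.068,.120,.07))"
```

```text
clock: 2.58
position: [0.7219, 0.0548, 0.2499]
ee_rot: [-0.0, 0.135, 0.991, 0.0]
contact_force: [0.3, 0.1, -0.1]
width: -0.0001
gripper_force: 0.0
clock: 4.08
position: [0.7209, 0.0559, 0.25]
ee_rot: [-0.0, 0.611, 0.791, -0.0]
contact_force: [0.3, 1.2, 0.0]
width: -0.0001
gripper_force: 0.0
t 4.075 jig mm [ 67.8 119.8 250. ] yawx jig 120.5 tilt 0.03 F [0.3 1.2 0. ] q [-0.02  0.49  1.04  0.    1.61 -0.27]
tool mm [ -0.    0.3 180. ]
```

```bash
python3 -m handwheel '[[[0,0,30],[0,0,0],1],[[0,0,30],[0,0,0],1],[[0,0,30],[0,0,0],1],[[0,0,30],[0,0,0],1],[[0,0,30],[0,0,0],1],[[0,0,30],[0,0,0],1],[[0,0,0],[0,0,0],1],[[4,0,0],[0,0,0],1],[[4,0,0],[0,0,0],1],[[0,0,0],[0,0,0],1]]'
python3 -m handwheel '[[[3,0,0],[0,0,0],1],[[3,0,0],[0,0,0],1],[[2,0,0],[0,0,0],1],[[0,0,0],[0,0,0],1]]'
python3 -c "
from h import *
st()
for n,x0,y0,w,h in(('top',195,116,135,135),): cv2.imwrite('pics/t2.png',cv2.resize(vision.get_image(n)[y0:y0+h,x0:x0+w],None,fx=4.4,fy=4.4))"
```

```text
clock: 5.32
position: [0.7196, 0.0642, 0.0718]
ee_rot: [0.001, 0.612, 0.791, 0.001]
contact_force: [0.3, -0.1, -1.3]
width: -0.0
gripper_force: 0.0
clock: 5.82
position: [0.7169, 0.0716, 0.0703]
ee_rot: [-0.0, 0.612, 0.791, -0.0]
contact_force: [0.2, -0.5, 0.5]
width: 0.0002
gripper_force: 0.0
t 5.825 jig mm [ 59.6 133.8  70.3] yawx jig 120.4 tilt 0.01 F [ 0.2 -0.5  0.5] q [ 0.    0.57  1.34  0.    1.23 -0.25]
```

View pics/t2.png

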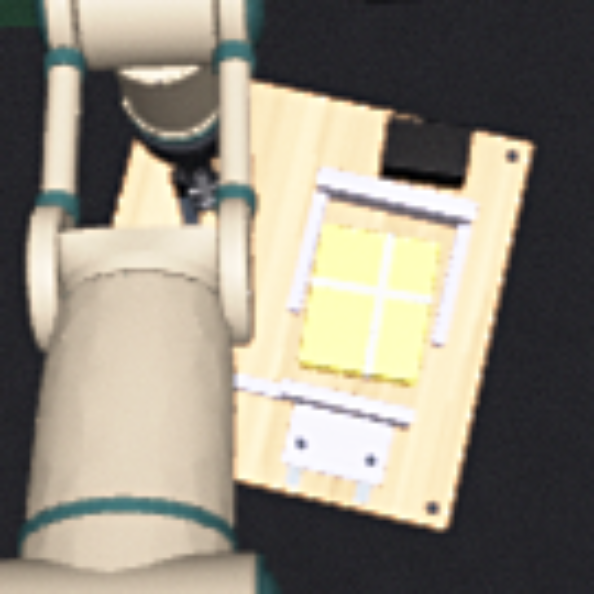

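The arm hides the cam from above, and the pack side is untouched. I've felt no contact yet, so I'll begin the arc and watch the force.

```bash
python3 -m handwheel '[[[3,0,0],[0,0,0],1],[[7.2,1.6,0],[0,0,-1],1],[[7.2,1.6,0],[0,0,-1],1],[[7.2,1.6,0],[0,0,-1],1],[[7.2,1.6,0],[0,0,-1],1],[[0,0,0],[0,0,0],1]]'
python3 -c "
from h import *
st()
for n,x0,y0,w,h in(('side',210,110,150,110),): cv2.imwrite('pics/s3.png',cv2.resize(vision.get_image(n)[y0:y0+h,x0:x0+w],None,fx=5,fy=5))"
```

```text
clock: 6.62
position: [0.7104, 0.1036, 0.0703]
ee_rot: [-0.0, 0.434, 0.901, 0.0]
contact_force: [0.5, -0.8, 0.8]
width: -0.0001
gripper_force: 0.0
t 6.625 jig mm [ 44.6 162.8  70.3] yawx jig 144.3 tilt 0.02 F [ 0.5 -0.8  0.8] q [ 0.05  0.57  1.35  0.    1.23 -0.62]
```

View pics/s3.png

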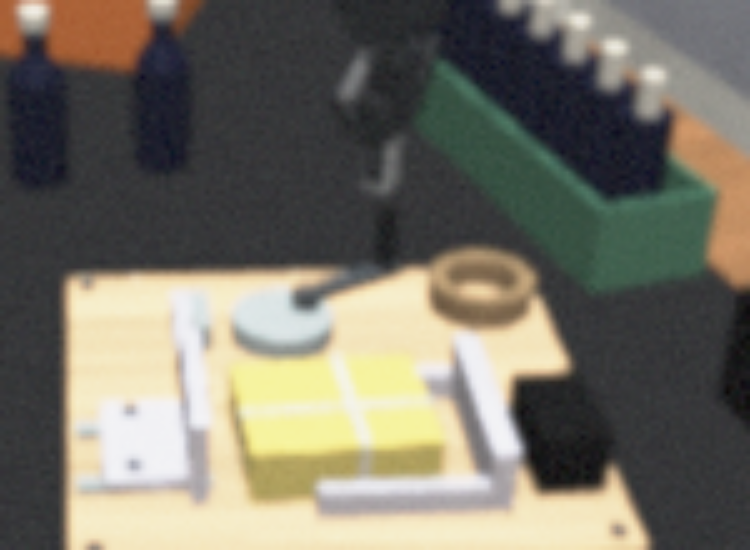

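```bash
python3 - <<'E'
from h import *
f=lambda P:((proj("side",P)-[209.5,109.5])*5).round(0)
print("tcp",f(W(.0446,.1628,.0703)))
for a in (26,30,40,50,60,70):
    c,s=np.cos(np.radians(a)),np.sin(np.radians(a)); print(a,f(W(-.008+.068*c,.115+.068*s,.098)),f(W(-.008+.068*c,.115+.068*s,.048)),"end",f(W(-.008+.08*c,.115+.08*s,.044)))
print(f(W(-.008,.115,.048)))
E
```

```text
tcp [[375. 230.]]
26 [[394. 206.]] [[389. 269.]] end [[402. 270.]]
30 [[389. 204.]] [[385. 266.]] end [[398. 267.]]
40 [[378. 198.]] [[374. 260.]] end [[384. 259.]]
50 [[364. 192.]] [[360. 254.]] end [[369. 253.]]
60 [[350. 188.]] [[346. 250.]] end [[352. 248.]]
70 [[334. 185.]] [[330. 247.]] end [[334. 244.]]
[[308. 292.]]
```

The post still stands at about 30° (s3: base near (388,265)), though by the state the tip should have passed it. I'll brighten a close crop with the predicted points marked.

```bash
python3 - <<'E'
from h import *
I=np.mean([vision.get_image("side").astype(float) for _ in range(3)],0)[115:175,250:320]
B=cv2.resize((255*(I/255)**.45).astype(np.uint8),None,fx=9,fy=9,interpolation=cv2.INTER_CUBIC)
def m(P,c):
    q=((proj("side",P)[0]-[249.5,114.5])*9).astype(int); cv2.circle(B,tuple(int(v) for v in q),3,c,-1)
p,M=st(); m(p,(0,0,255)); m(p-.019*M[:,2],(0,255,255)); m(p-.073*M[:,2],(0,255,0))
cv2.imwrite("pics/s4.png",B)
E
```

```text
t 6.825 jig mm [ 45.2 162.2  70.3] yawx jig 144.3 tilt 0.01 F [-0.4  0.2  0.1] q [ 0.05  0.57  1.35 -0.    1.23 -0.62]
```

View pics/s4.png

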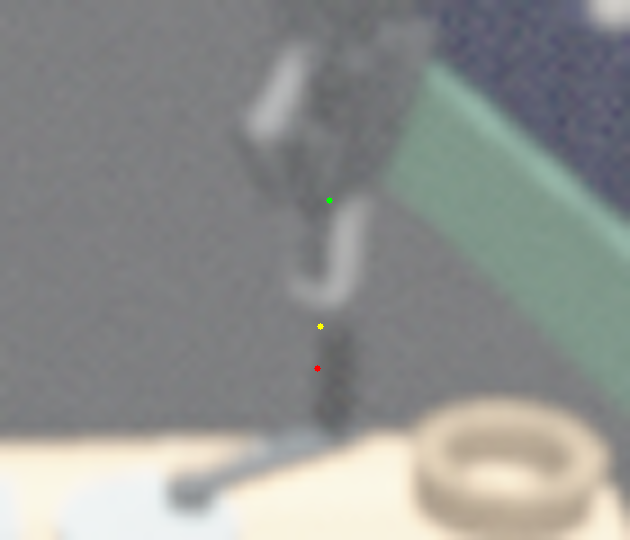

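```bash
python3 - <<'E'
from h import *
for z in (.197,.21,.225): print(proj("side",[.153,.554,z])*1.5, proj("top",[.153,.554,z])*1.5)
p=W(.0452,.1622,.0703)
for d in (0,.01,.02,.03,.04): print(d,(proj("side",p+[0,0,d])-[249.5,114.5])*9)
for d in (0,.02,.04,.06): print("xy",d,(proj("side",p+[0,d,0])-[249.5,114.5])*9)
E
```

```text
[[164.6692857  143.68810549]] [[130.62247704 488.76348503]]
[[163.67670564 138.82580058]] [[127.46318569 490.13258885]]
[[162.51915132 133.15534413]] [[123.72432955 491.75285164]]
0 [[317.44792881 368.88174152]]
0.01 [[318.99649684 346.4855387 ]]
0.02 [[320.55805607 323.90145032]]
0.03 [[322.13277067 301.12710211]]
0.04 [[323.72080758 278.16007965]]
xy 0 [[317.44792881 368.88174152]]
xy 0.02 [[297.30957761 346.43554282]]
xy 0.04 [[277.66090222 324.53513659]]
xy 0.06 [[258.48425703 303.16085505]]
```

Picture s4 shows the real fingertip at (320,305), not the predicted (317,368). The true tip is therefore about 28 mm higher than the state says, which the start picture confirms, and it passed just over the post. I'll treat this as a tool-length offset: go back and come in about 28 mm lower.

```bash
python3 -m handwheel '[[[0,0,-20],[0,0,0],1],[[0,0,0],[0,0,1],1],[[0,0,0],[0,0,1],1],[[0,0,0],[0,0,1],1],[[0,0,0],[0,0,1],1],[[0,0,0],[0,0,0],1],[[0,0,0],[0,0,0],1]]'
python3 -c "
from h import *
go((.068,.120,.09),(.068,.120,.044))"
```

```text
clock: 7.7
position: [0.7107, 0.1028, 0.0903]
ee_rot: [0.0, 0.612, 0.791, 0.0]
contact_force: [-0.3, 0.7, 0.9]
width: 0.0
gripper_force: 0.0
t 7.7 jig mm [ 45.1 162.2  90.3] yawx jig 120.4 tilt 0.0 F [-0.3  0.7  0.9] q [ 0.05  0.55  1.32  0.    1.27 -0.21]
tool mm [-48.   -1.7   0.3]
tool mm [-0. -0. 46.]
```

```bash
python3 -m handwheel '[[[-16,-1,0],[0,0,0],1],[[-16,-1,0],[0,0,0],1],[[-16,0,0],[0,0,0],1],[[0,0,0],[0,0,0],1],[[0,0,16],[0,0,0],1],[[0,0,16],[0,0,0],1],[[0,0,14],[0,0,0],1],[[0,0,0],[0,0,0],1],[[5,0,0],[0,0,0],1],[[5,0,0],[0,0,0],1],[[3,0,0],[0,0,0],1],[[0,0,0],[0,0,0],1]]'
python3 -m handwheel '[[[3,0,0],[0,0,0],1],[[3,0,0],[0,0,0],1],[[0,0,0],[0,0,0],1]]'
python3 -m handwheel '[[[3,0,0],[0,0,0],1],[[3,0,0],[0,0,0],1],[[0,0,0],[0,0,0],1]]'
python3 -c "
from h import *
st()"
```

```text
clock: 9.2
position: [0.7176, 0.0691, 0.0448]
ee_rot: [0.0, 0.612, 0.791, 0.0]
contact_force: [0.2, 0.0, -0.4]
width: 0.0006
gripper_force: 0.0
clock: 9.57
position: [0.717, 0.072, 0.0446]
ee_rot: [0.002, 0.612, 0.791, -0.001]
contact_force: [1.2, -5.3, -0.3]
width: 0.0001
gripper_force: 2.7
clock: 9.95
position: [0.716, 0.0776, 0.0446]
ee_rot: [0.002, 0.612, 0.791, -0.001]
contact_force: [2.7, -5.9, -0.4]
width: -0.0002
gripper_force: 3.0
t 9.95 jig mm [ 57.1 139.4  44.6] yawx jig 120.4 tilt 0.29 F [ 2.7 -5.9 -0.4] q [ 0.01  0.59  1.37 -0.    1.17 -0.24]
```

```bash
python3 -m handwheel '[[[7.2,1.6,0],[0,0,-1],1],[[7.2,1.6,0],[0,0,-1],1],[[7.2,1.6,0],[0,0,-1],1],[[7.2,1.6,0],[0,0,-1],1],[[7.2,1.6,0],[0,0,-1],1],[[7.2,1.6,0],[0,0,-1],1],[[0,0,0],[0,0,0],1]]'
python3 -m handwheel '[[[7.2,1.6,0],[0,0,-1],1],[[7.2,1.6,0],[0,0,-1],1],[[7.2,1.6,0],[0,0,-1],1],[[7.2,1.6,0],[0,0,-1],1],[[7.2,1.6,0],[0,0,-1],1],[[7.2,1.6,0],[0,0,-1],1],[[0,0,0],[0,0,0],1]]'
python3 - <<'E'
from h import *
p,M=st(); j=J(p)-[-.008,.115,0]; print("r",np.hypot(*j[:2]),"ang",np.degrees(np.arctan2(j[1],j[0])))
E
```

```text
clock: 10.82
position: [0.7028, 0.1194, 0.0449]
ee_rot: [0.002, 0.337, 0.941, -0.001]
contact_force: [1.2, -4.2, 0.4]
width: -0.0
gripper_force: 2.2
clock: 11.7
position: [0.6699, 0.1472, 0.0456]
ee_rot: [0.003, 0.03, 1.0, -0.0]
contact_force: [4.1, -1.6, 0.9]
width: 0.0001
gripper_force: 1.9
t 11.7 jig mm [ -6.2 193.8  45.6] yawx jig 192.4 tilt 0.39 F [ 4.1 -1.6  0.9] q [ 0.12  0.54  1.47 -0.    1.13 -1.39]
r 0.07881760007643948 ang 88.67139461746659
```

```bash
python3 -m handwheel '[[[2,-4,0],[0,0,0],1],[[2,-4,0],[0,0,0],1],[[7.2,1.3,0],[0,0,-1],1],[[7.2,1.3,0],[0,0,-1],1],[[7.2,1.3,0],[0,0,-1],1],[[7.2,1.3,0],[0,0,-1],1],[[7.2,1.3,0],[0,0,-1],1],[[0,0,0],[0,0,0],1]]'
python3 - <<'E'
from h import *
p,M=st(); j=J(p)-[-.008,.115,0]; print("r",np.hypot(*j[:2]),"ang",np.degrees(np.arctan2(j[1],j[0])))
for a in range(110,160,3):
    P=.068*np.array([np.cos(np.radians(a)),np.sin(np.radians(a))]); r=M.T@np.r_[Rj@(P-j[:2]),0]; print(a,(r*1e3).round(1)[:2])
cv2.imwrite('pics/s5.png',cv2.resize(vision.get_image('side')[115:215,215:335],None,fx=5,fy=5))
E
```

```text
clock: 12.7
position: [0.6289, 0.1434, 0.0455]
ee_rot: [0.003, -0.229, 0.973, 0.001]
contact_force: [4.6, 3.4, 1.2]
width: 0.0001
gripper_force: 2.5
t 12.7 jig mm [-44.6 178.9  45.5] yawx jig -137.6 tilt 0.41 F [4.6 3.4 1.2] q [ 0.11  0.49  1.57  0.    1.08 -1.92]
r 0.0736236919742657 ang 119.83018368413005
110 [-9.9 -9. ]
113 [-6.6 -7.7]
116 [-3.2 -6.6]
119 [ 0.3 -5.7]
122 [ 3.7 -5. ]
125 [ 7.3 -4.4]
128 [10.8 -4.1]
131 [14.4 -3.9]
134 [17.9 -3.9]
137 [21.5 -4.1]
140 [25.  -4.5]
143 [28.5 -5. ]
146 [32.  -5.8]
149 [35.4 -6.7]
152 [38.8 -7.8]
155 [42.1 -9.1]
158 [ 45.4 -10.6]
```

View pics/s5.png

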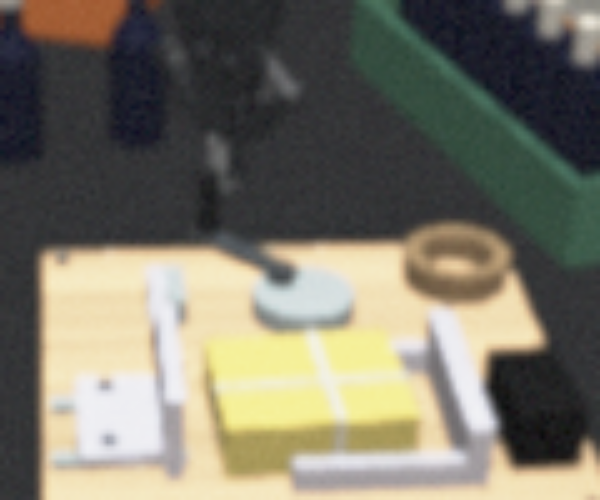

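The lever has come round, with its post at s5 (208,175-230), about 134°. I'll continue.

```bash
python3 -m handwheel '[[[7.2,1,0],[0,0,-1],1],[[7.2,1,0],[0,0,-1],1],[[7.2,1,0],[0,0,-1],1],[[7.2,1,0],[0,0,-1],1],[[7.2,1,0],[0,0,-1],1],[[0,0,0],[0,0,0],1]]'
python3 - <<'E'
from h import *
p,M=st(); j=J(p)-[-.008,.115,0]; print("r",np.hypot(*j[:2]),"ang",np.degrees(np.arctan2(j[1],j[0])))
for a in range(155,183,3):
    P=.068*np.array([np.cos(np.radians(a)),np.sin(np.radians(a))]); r=M.T@np.r_[Rj@(P-j[:2]),0]; print(a,(r*1e3).round(1)[:2])
E
```

```text
clock: 13.5
position: [0.5961, 0.1258, 0.0453]
ee_rot: [0.002, -0.473, 0.881, 0.002]
contact_force: [1.2, 5.7, 3.4]
width: 0.0
gripper_force: 2.6
t 13.5 jig mm [-71.4 153.   45.3] yawx jig -107.7 tilt 0.32 F [1.2 5.7 3.4] q [ 0.09  0.44  1.65  0.01  1.05 -2.47]
r 0.07389862953697608 ang 149.0118941741355
155 [ 8.3 -4.5]
158 [11.9 -4.1]
161 [15.4 -3.9]
164 [19.  -3.9]
167 [22.6 -4.1]
170 [26.1 -4.5]
173 [29.6 -5.1]
176 [33.1 -5.8]
179 [36.5 -6.8]
182 [39.9 -7.9]
```

```bash
python3 -m handwheel '[[[5,-1,0],[0,0,0],1],[[5,-1,0],[0,0,0],1],[[5,-1,0],[0,0,0],1],[[4.5,-1,0],[0,0,0],1],[[0,0,0],[0,0,0],1]]'
python3 -m handwheel '[[[-10,0,0],[0,0,0],1],[[0,0,-25],[0,0,0],1],[[0,0,-30],[0,0,0],1],[[-50,0,-30],[0,0,0],1],[[-60,0,0],[0,0,0],1],[[-60,0,0],[0,0,0],1],[[0,0,0],[0,0,0],1]]'
python3 - <<'E'
from h import *
st()
a=vision.get_image('side')[115:215,215:335]; b=vision.get_image('top')[116:251,195:330]
cv2.imwrite('pics/c6.png',np.hstack([cv2.resize(a,(420,350)),cv2.resize(b,(350,350))]))
f=lambda n,a:proj(n,W(-.008+.068*np.cos(np.radians(a)),.115+.068*np.sin(np.radians(a)),.098))
for a in (160,170,180,190): print(a,((f('side',a)-[214.5,114.5])*3.5).round(),((f('top',a)-[194.5,115.5])*350/135+[420,0]).round())
E
```

```text
clock: 14.12
position: [0.5876, 0.1074, 0.0447]
ee_rot: [0.001, -0.473, 0.881, 0.002]
contact_force: [-0.1, 5.8, 0.2]
width: 0.0001
gripper_force: 2.4
clock: 15.0
position: [0.6887, 0.259, 0.1277]
ee_rot: [0.0, -0.475, 0.88, 0.001]
contact_force: [-0.6, 0.0, -0.4]
width: -0.0003
gripper_force: 0.0
t 15.0 jig mm [-18.6 306.5 127.7] yawx jig -107.4 tilt 0.08 F [-0.6  0.  -0.4] q [ 0.26  0.56  1.22  0.    1.36 -2.3 ]
160 [[133. 132.]] [[510. 189.]]
170 [[131. 138.]] [[517. 193.]]
180 [[130. 143.]] [[526. 196.]]
190 [[132. 149.]] [[534. 197.]]
```

View pics/c6.png

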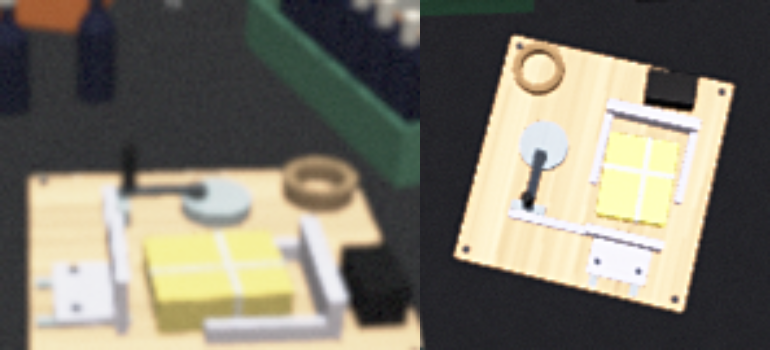

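Picture c6 shows the lever straight back over the nose, post at side (129,145) and top (527,198), so about 181°. Next I'll rise clear of the bottles and go behind the pusher plate.

```bash
python3 -m handwheel '[[[0,0,-40],[0,0,0],1],[[0,0,-40],[0,0,0],1],[[0,0,0],[0,0,1],1],[[0,0,0],[0,0,1],1],[[0,0,0],[0,0,1],1],[[0,0,0],[0,0,1],1],[[0,0,0],[0,0,1],1],[[0,0,0],[0,0,1],1],[[0,0,0],[0,0,1],1],[[0,0,0],[0,0,1],1],[[0,0,0],[0,0,1],1],[[0,0,0],[0,0,1],1],[[0,0,0],[0,0,1],1],[[0,0,0],[0,0,1],1],[[0,0,0],[0,0,0],1]]'
python3 -c "
from h import *
go((-.148,-.03,.208),(-.148,-.03,.027))"
```

```text
clock: 16.98
position: [0.6865, 0.2533, 0.2096]
ee_rot: [-0.0, 0.135, 0.991, -0.0]
contact_force: [0.4, 0.2, -0.5]
width: 0.0002
gripper_force: 0.0
t 16.975 jig mm [-19.2 300.4 209.6] yawx jig 180.4 tilt 0.04 F [ 0.4  0.2 -0.5] q [ 0.26  0.52  1.09 -0.    1.53 -1.04]
tool mm [ 130.9 -329.5    1.9]
tool mm [-1.00e-01  1.00e-01  1.81e+02]
```

```bash
python3 -m handwheel '[[[16,-41,0],[0,0,0],1],[[16,-41,0],[0,0,0],1],[[16,-41,0],[0,0,0],1],[[16,-41,0],[0,0,0],1],[[16,-41,0],[0,0,0],1],[[16,-41,0],[0,0,0],1],[[16,-41,0],[0,0,0],1],[[19,-42,0],[0,0,0],1],[[0,0,0],[0,0,0],1],[[0,0,35],[0,0,0],1],[[0,0,35],[0,0,0],1],[[0,0,35],[0,0,0],1],[[0,0,35],[0,0,0],1],[[0,0,25],[0,0,0],1],[[0,0,15],[0,0,0],1],[[0,0,0],[0,0,0],1]]'
python3 -c "
from h import *
st()"
```

```text
clock: 18.98
position: [0.4725, -0.0268, 0.0284]
ee_rot: [-0.001, 0.134, 0.991, 0.0]
contact_force: [-0.0, 0.7, 0.2]
width: -0.0004
gripper_force: 0.0
t 18.975 jig mm [-148.6  -27.5   28.4] yawx jig 180.4 tilt 0.14 F [-0.   0.7  0.2] q [-0.2   0.29  1.96  0.    0.89 -1.51]
```

```bash
python3 -m handwheel '[[[-8,0,0],[0,0,0],1],[[-8,0,0],[0,0,0],1],[[-8,0,0],[0,0,0],1],[[-4,0,0],[0,0,0],1],[[-4,0,0],[0,0,0],1],[[-4,0,0],[0,0,0],1],[[0,0,0],[0,0,0],1]]'
python3 -c "
from h import *
st()"
```

```text
clock: 19.85
position: [0.508, -0.037, 0.0292]
ee_rot: [-0.0, 0.135, 0.991, 0.0]
contact_force: [-0.3, -0.4, -0.1]
width: 0.0002
gripper_force: 0.0
t 19.85 jig mm [-111.7  -27.6   29.2] yawx jig 180.4 tilt 0.01 F [-0.3 -0.4 -0.1] q [-0.21  0.33  1.89  0.    0.92 -1.51]
```

```bash
python3 -m handwheel '[[[-4,0,0],[0,0,0],1],[[-4,0,0],[0,0,0],1],[[-4,0,0],[0,0,0],1],[[0,0,0],[0,0,0],1]]'
python3 -m handwheel '[[[-4,0,0],[0,0,0],1],[[-4,0,0],[0,0,0],1],[[-4,0,0],[0,0,0],1],[[-4,0,0],[0,0,0],1],[[-4,0,0],[0,0,0],1],[[0,0,0],[0,0,0],1]]'
python3 -c "
from h import *
st()"
```

```text
clock: 20.35
position: [0.5202, -0.0403, 0.0292]
ee_rot: [0.0, 0.135, 0.991, 0.0]
contact_force: [-1.3, -0.0, -0.2]
width: 0.0001
gripper_force: 0.3
clock: 21.1
position: [0.5386, -0.0453, 0.0292]
ee_rot: [-0.0, 0.135, 0.991, 0.0]
contact_force: [-4.4, 1.2, 1.4]
width: 0.0
gripper_force: 2.1
t 21.1 jig mm [-80.  -27.3  29.2] yawx jig 180.4 tilt 0.05 F [-4.4  1.2  1.4] q [-0.21  0.37  1.82  0.    0.95 -1.51]
```

```bash
python3 -m handwheel '[[[-4,0,0],[0,0,0],1],[[-4,0,0],[0,0,0],1],[[-3,0,0],[0,0,0],1],[[0,0,0],[0,0,0],1]]'
python3 -m handwheel '[[[-2,0,0],[0,0,0],1],[[-2,0,0],[0,0,0],1],[[0,0,0],[0,0,0],1]]'
python3 -m handwheel '[[[-1,0,0],[0,0,0],1],[[-1,0,0],[0,0,0],1],[[0,0,0],[0,0,0],1]]'
python3 -c "
from h import *
st()"
```

```text
clock: 21.6
position: [0.5498, -0.0484, 0.0292]
ee_rot: [0.0, 0.135, 0.991, 0.0]
contact_force: [-3.5, 1.0, -0.4]
width: 0.0
gripper_force: 1.6
clock: 21.98
position: [0.5527, -0.0492, 0.0292]
ee_rot: [-0.0, 0.135, 0.991, 0.0]
contact_force: [-4.3, 2.8, 2.4]
width: -0.0002
gripper_force: 2.5
clock: 22.35
position: [0.5546, -0.0497, 0.0292]
ee_rot: [-0.001, 0.134, 0.991, 0.0]
contact_force: [-5.3, 2.9, 2.0]
width: 0.0
gripper_force: 2.5
t 22.35 jig mm [-63.4 -27.1  29.2] yawx jig 180.4 tilt 0.06 F [-5.3  2.9  2. ] q [-0.21  0.39  1.79  0.    0.96 -1.52]
```

```bash
for i in 1; do python3 -m handwheel '[[[-1,0,0],[0,0,0],1],[[-1,0,0],[0,0,0],1],[[0,0,0],[0,0,0],1]]'; done
python3 -m handwheel '[[[-1,0,0],[0,0,0],1],[[0,0,0],[0,0,0],1]]'
python3 -m handwheel '[[[-1,0,0],[0,0,0],1],[[0,0,0],[0,0,0],1]]'
python3 -c "
from h import *
st()"
```

```text
clock: 22.72
position: [0.5551, -0.0498, 0.0292]
ee_rot: [-0.002, 0.134, 0.991, 0.0]
contact_force: [-6.0, 3.9, 4.0]
width: -0.0002
gripper_force: 3.8
clock: 22.98
position: [0.555, -0.0499, 0.0292]
ee_rot: [-0.003, 0.134, 0.991, 0.0]
contact_force: [-8.6, 3.7, 6.0]
width: -0.0002
gripper_force: 4.7
clock: 23.22
position: [0.555, -0.0498, 0.0292]
ee_rot: [-0.004, 0.134, 0.991, 0.001]
contact_force: [-9.9, 4.1, 7.6]
width: 0.0003
gripper_force: 5.6
t 23.225 jig mm [-63.  -27.2  29.2] yawx jig 180.4 tilt 0.45 F [-9.9  4.1  7.6] q [-0.21  0.4   1.78  0.    0.97 -1.52]
```

The slide has stopped at about the expected place and the force is rising. I'll press a little more so the pack squares up, then back off.

```bash
python3 -m handwheel '[[[-2,0,0],[0,0,0],1],[[-2,0,0],[0,0,0],1],[[-2,0,0],[0,0,0],1],[[0,0,0],[0,0,0],1],[[0,0,0],[0,0,0],1]]'
python3 -c "
from h import *
st()"
```

```text
clock: 23.85
position: [0.5546, -0.0498, 0.0289]
ee_rot: [-0.01, 0.134, 0.991, 0.001]
contact_force: [-19.5, 6.6, 15.4]
width: -0.0
gripper_force: 10.7
t 23.85 jig mm [-63.4 -27.2  28.9] yawx jig 180.4 tilt 1.12 F [-19.5   6.6  15.4] q [-0.22  0.4   1.77  0.    0.99 -1.52]
```

```bash
python3 -m handwheel '[[[5,0,0],[0,0,0],1],[[5,0,0],[0,0,0],1],[[10,0,0],[0,0,0],1],[[15,0,0],[0,0,0],1],[[0,0,-30],[0,0,0],1],[[0,0,-50],[0,0,0],1],[[50,0,-50],[0,0,0],1],[[55,0,0],[0,0,0],1],[[55,0,0],[0,0,0],1],[[0,0,0],[0,0,0],1],[[0,0,0],[0,0,0],1]]'
python3 - <<'E'
from h import *
st()
a=vision.get_image('side')[130:230,215:345]; b=vision.get_image('top')[116:251,195:330]
cv2.imwrite('pics/c7.png',np.hstack([cv2.resize(a,(450,346)),cv2.resize(b,(346,346))]))
E
```

```text
clock: 25.22
position: [0.3834, -0.0025, 0.1541]
ee_rot: [0.002, 0.134, 0.991, -0.0]
contact_force: [0.2, -0.4, -0.5]
width: 0.0001
gripper_force: 0.0
t 25.225 jig mm [-241.   -28.4  154.1] yawx jig 180.4 tilt 0.2 F [ 0.2 -0.4 -0.5] q [-0.19  0.01  1.94 -0.    1.18 -1.49]
```

View pics/c7.png

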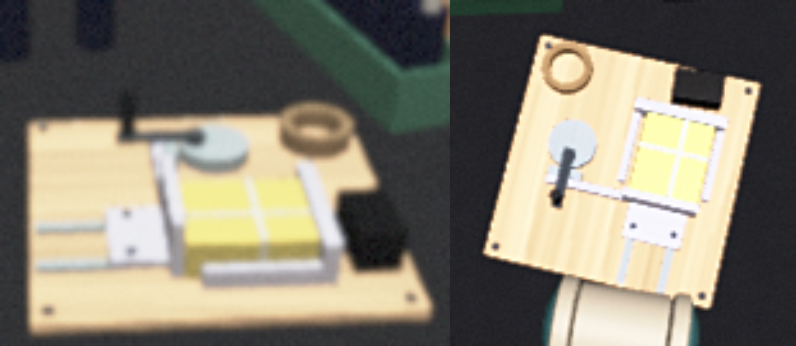

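Picture c7 shows the pack squared between the plate (side, about (170,220)) and the stop (about (320,220)). The lever points straight back, the bystanders are in place, and the hand is clear.

```bash
python3 -c "
from rig import manip
print(manip.sign_off())"
```

```text
the job is handed in; nothing more can be done
None
```

The job is handed in at about 25 s on the clock: the cam lever points straight back, the slide is fully forward with the pack flush against the end stop, and the hand is clear.

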